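# Snap the calibration coupler onto the tilted test port and hold it there

### The arm

A 6-joint arm with a two-finger parallel gripper is mounted at the origin on the work surface. World frame = base frame: x ahead of the robot, y to its left, z up, the work surface at z = 0. Lengths are in m, angles in degrees, forces in N, time in s.
With the tool pointing down it reaches from about 0.35 to 0.925 m from the base axis. Payload 6.4 kg.
Tool frame: the origin (TCP) lies on the centre line of the jaws, within the pads' length; the fingertips stand 19 mm ahead of it and the grasp point (between the pads) is the TCP; z points along the fingers, y is the line along which they close (so a half turn about z gives the same grasp; the last joint's range is limited). The gripper opens to 94 mm and grips with 3 to 60 N. Pads are 16 mm wide; open, the fingers measure 119 mm over their backs; the gripper's body (75 mm by 177 mm) begins 78 mm behind the grasp point.
Start: joints at [62.16, 14.043, 89.255, -0, 76.702, -9.975], TCP at [0.199, 0.619, 0.224] pointing down, gripper open.
Joint ranges: [-179.41, 179.41], [-58.25, 129.5], [7.25, 145.43], [-54.29, 234.29], [11.92, 165.04], [-157.13, 157.13]. Speed limits (degrees/s): [147.25, 147.25, 180, 180, 180, 180].

### API

Orientations are given as a 3x3 rotation matrix whose columns are the frame's x, y, z axes.
In Python, from workcell import ctrl gives the robot as it stands. The module is installed in compiled form; this text tells all that it offers.
- The arm moves only by the tool drive_tool, never from a script. Its argument "deltas" is one flat list of numbers, 7 for each row, row after row: the shift along the world's x, y, z scaled (see below), then the turn, a rotation vector about the world's x, y, z scaled (see below), then the opening, from 0 (shut) to 1 (fully open). In form: [x, y, z, rx, ry, rz, jaw, x, y, z, rx, ry, rz, jaw, ...]. A call has 1 to 10 rows; each row shifts and turns the commanded pose from where the row before left it; what a row does not reach is not made up. The controller multiplies each number of a shift by 0.04 m and each number of a turn by 8 degrees. A row lasts 1/10 s, in which the tool goes at most 50 mm and 8.59 degrees, less where a joint would pass 70% of its speed; a pose out of reach is approached as far as the arm can. A call with a number of a shift or a turn outside -1 to 1 is refused whole. A call with a gripper value outside its range is refused whole. The fingers move at their own pace and stop on an object; "squeeze" is the grip in N (left out, the last holds). Time passes only in rows, so rows that do not move let the fingers close. It gives the time, the measured TCP pose, the force, the opening and the grip force at its end, in the units of the state.
- ctrl.sense(): the state, without advancing time (a new reading comes with each control period).
- ctrl.camera(name): name is "scene" or "top" or "wrist"; returns a dict with "pixels" (384x512x3 uint8, blue, green, red), "depth" (384x512 float32, m along the optical axis (not along the pixel's ray), 0 where there is no reading), "fx", "fy", "cx", "cy" (pixels), "position" and "rotation" of the camera in the world; the wrist camera has in their place "T_tool_cam" (4x4, takes a point from camera to tool coordinates, whose origin is the TCP and whose axes are the flange's). Camera axes: x right, y up, looking along -z (the intrinsics and any distortion apply to the point x, -y, -z); pixel columns grow to the right and rows downward; lengths in m; the calibration is good to about 2 mm. The wrist camera is an equidistant fisheye: a pixel r from the principal point sees the ray r / f radians off the axis. A picture is of the moment at which its call begins: read the wrist's pose just before it.
- ctrl.sign_off(): hands the job in; it is judged then, once.
The state is a dict: "time_s": time; "joint_pos": joint angles; "qd": joint speeds; "joint_efforts": joint torques, N m; "position": TCP position; "orientation": TCP orientation; "force": force on the tool from outside, world axes, zero at the start; "moment": the same for the moment, N m; "width": finger opening in m; "gripper_force": force on a finger pad.
Only numpy, scipy, OpenCV 4.12 (cv2) and the standard library are available. Lean on these libraries where they do the work, as an engineer would, in place of code of your own. Each camera call takes 0.05 s, during which the arm holds its last target. There are 200 camera calls.

### The job

Lift the calibration coupler up and off the lip of its stand and press it squarely, mouth first, onto the tilted nipple of the test port until it snaps past the catches and the sprung collar is pushed most of the way down. The program finishes while holding: keep the coupler gripped and pressed against the collar's spring at the end. Leave the other things on the bench where they are.

Things in the scene. Friction and masses are not known exactly. Their poses are not given: they have to be found in the camera images.
- coupler_grip (a point): Grasp point of the coupler, a loose push-on cap 90 mm long, 0.11 to 0.23 kg, hanging upright (to 0.05 rad) on the stand: a round aluminium body (31 mm diameter, 41 mm long), above it a square grey grip 24 x 24 mm, 49 mm long. The point is on the axis, 68 mm above the mouth, 22 mm below the top. z: from mouth to top; x: towards the hanging tab; the grip's faces look along x and y.
- coupler_mouth (a point): Centre of the coupler's open lower end, 68 mm below coupler_grip, same axes. Bore: throat 15 mm wide and 4 mm long, then a cavity 22 mm wide up to 32 mm. Its steel tab, 16 mm wide, leaves the body 34 to 38 mm above the mouth, reaches 25 mm from the axis and turns down to 14 mm above the mouth, behind the stand's lip: free once lifted straight up by 35 mm.
- stand: Fixed stand, left or right of the port: steel foot 90 x 90 mm, on it an aluminium plate 5 mm thick, 50 mm wide, top edge (the lip) 94 mm above the bench with 8 mm high ears. Origin: on the bench under the plate's middle; z up. The coupler hangs on the -x side, its axis 18.5 mm from the origin, mouth 60 mm and top 150 mm above the bench.
- port: Fixed grey test port: foot 130 x 90 x 30 mm, a 60 mm tilted aluminium head carrying the nipple, a low ridge and two brass terminals behind it (+x). Origin: centre of its underside on the bench; z up; the nipple leans to -x.
- nipple: Brass nipple on the port's head, 12 mm in diameter, leaning 0.35 rad from vertical. Origin: its foot on the head's face, 75 mm above the bench. z: along it, outward; y: level. Coned tip 36 mm from the origin. Pressed on along z, the coupler's mouth meets the catches at 24 mm, the collar at 20, snaps at about 16; the collar's stop is at 10. Hold the mouth at about 12 mm.
- collar (a joint): Sprung steel ring round the nipple, 26 mm in diameter, top 20 mm from the nipple's foot when free. Value: how far it is pressed down, m; 0 free, 0.010 at its stop. Pushes back with 3 N at first contact, about 10 N at 0.0085, and when the coupler is let go pushes it back to where the catches hold it (0.003 to 0.005). Right after the snap the value is near 0.004; pressed well home it is 0.007 to 0.009.
- catch0 (a joint): One of four sprung balls standing out to 9 mm from the nipple's axis, centred 22 mm from its foot. Value: how far it is pushed in, m; 0 when out (free, or snapped inside the coupler), about 0.0015 while the throat passes. Pushing all four in takes about 8 N along the nipple.
- catch1 (a joint): As catch0, the next one round the nipple.
- catch2 (a joint): As catch0, the next one round the nipple.
- catch3 (a joint): As catch0, the next one round the nipple.
- spool: Bystander: white spool of solder 56 mm in diameter, 38 mm tall, standing; origin at the centre of its underside.
- board: Bystander: circuit board 90 x 70 mm, 16 mm high with its parts, lying flat; origin at the centre of its underside.
- pliers: Bystander: pliers with orange handles, 135 mm long, lying; origin near the pivot.
- driver: Bystander: screwdriver, lying; origin under its middle.
- tray: Bystander: open blue parts tray with dividers, 200 x 140 x 35 mm; origin at the centre of its underside.
- jar: Bystander: small jar 48 mm in diameter, 65 mm tall; origin at the centre of its underside.
- meter: Bystander: yellow hand-held meter lying flat, 150 x 75 x 35 mm; origin at the centre of its underside.
Not all that is in view belongs to the job. What is shaped like the part that bears coupler_grip but purple is not meant. What is shaped like the port but green or orange is not meant.

How it is judged:
By the outcome, as a careful person would: the job done as asked, in the order asked, and still so for the second after the job is handed in, while the arm keeps its last pose, push and grip.
It also fails if it takes over 45 s, if anything falls off the work surface, if the arm or the gripper's body presses on something with over 40 N, if the wrist force passes 120 N, or if a joint passes its speed limit or range.

## Working session

There is one attempt and no reset: what is moved stays moved. The work goes in short steps, Python scripts to look and compute and a tool call to move; the robot and the scene stay as the last step left them, time stands still between calls to the robot, and variables do not carry over. Pictures are saved under pics/ and viewed, at most 10 in all, crops included, and the job is handed in when it is done.

Besides the shell and the picture viewer there is one more tool, called after "Call:" by a JSON object that holds its "method" and its "body". drive_tool: Moves the arm, as the interface text tells. Shifts and turns lie within -1 to 1; 1 stands for 0.04 m of shift or 8 degrees of turn. Its arguments: {"type":"object","properties":{"deltas":{"type":"array","items":{"type":"number","minimum":-1,"maximum":1}},"squeeze":{"type":"number"}},"required":["deltas"]}

```bash
mkdir -p pics; cat > h.py <<'E'
import numpy as np, cv2, pickle
from workcell import ctrl
def grab(n):
    s=ctrl.sense(); c=ctrl.camera(n); c['state']=s
    pickle.dump(c,open(n+'.pkl','wb')); return c
def load(n): return pickle.load(open(n+'.pkl','rb'))
def pts(c):
    d=c['depth']; v,u=np.mgrid[:384,:512]
    P=np.stack([(u-c['cx'])/c['fx']*d,-(v-c['cy'])/c['fy']*d,-d],-1)
    return P@np.array(c['rotation']).T+np.array(c['position'])
E
python3 - <<'E'
from h import *
a=grab('scene');b=grab('top')
for n,c in(('scene',a),('top',b)):
    print(n,c['fx'],c['cx'],c['cy'],c['position'],[k for k in c]); cv2.imwrite(f'pics/{n}0.png',cv2.resize(c['pixels'],(800,600)))
print(a['state'])
E
```

```text
scene 448.1290459660806 264.2688149831532 194.1474235942544 [ 1.34223047 -0.02835615  0.97623061] ['pixels', 'depth', 'fx', 'fy', 'cx', 'cy', 'position', 'rotation', 'state']
top 485.7821542455221 252.52003871955736 199.78092129755558 [0.50238221 0.01594591 1.59455671] ['pixels', 'depth', 'fx', 'fy', 'cx', 'cy', 'position', 'rotation', 'state']
{'time_s': 0.0, 'joint_pos': array([ 6.21596740e+01,  1.40822702e+01,  8.93225116e+01, -4.94885517e-04,
        7.67010953e+01, -9.97550953e+00]), 'qd': array([ 0.05480904, -0.01695856,  0.0085977 ,  0.04914039,  0.17416148,
        0.10313174]), 'joint_efforts': array([ 1.83337461e-04, -4.15855801e+01, -3.14593542e+01,  6.84666890e-02,
        3.32208280e-02, -1.33257977e-04]), 'position': array([0.19914257, 0.61816806, 0.22338848]), 'orientation': array([[-9.51783441e-01,  3.06769539e-01, -8.55554606e-04],
       [ 3.06770573e-01,  9.51782082e-01, -1.63793818e-03],
       [ 3.11832004e-04, -1.82142142e-03, -9.99998293e-01]]), 'force': array([-0.1848668 , -0.41061754, -0.61905116]), 'moment': array([-0.03906516,  0.01571448,  0.00726862]), 'gripper_force': 0.0, 'width': 0.09378359961238432}
```

View pics/scene0.png

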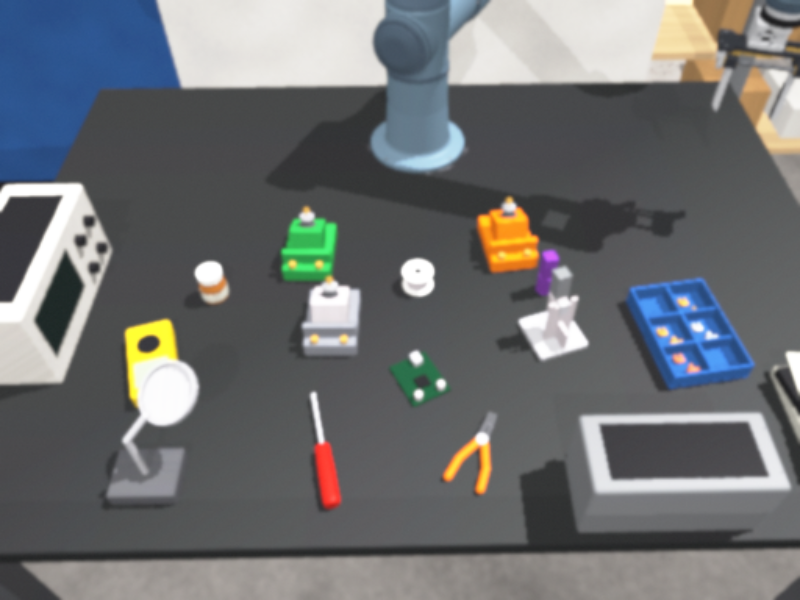

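View pics/top0.png

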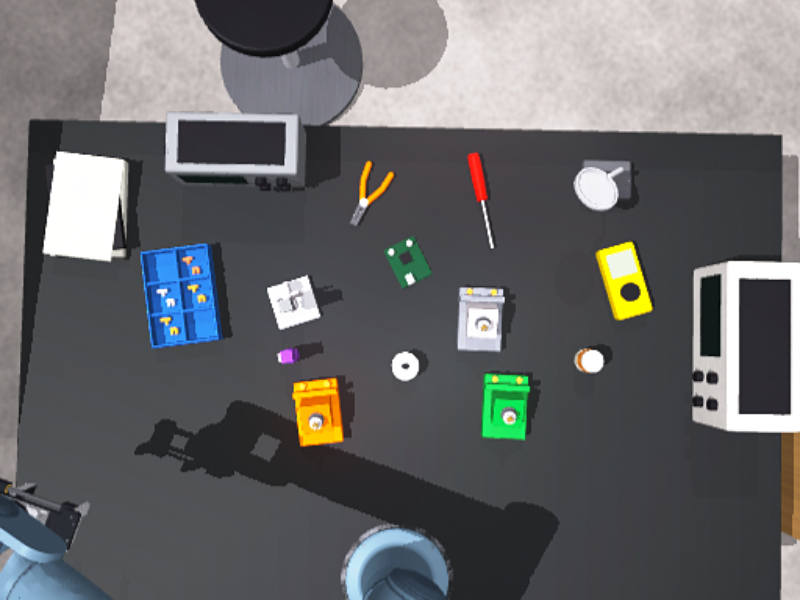

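Scene view (800x600): the grey port is at (332,320), with the green (310,245) and orange (508,238) look-alikes. The stand with the grey coupler is at (558,310), with a purple look-alike at (548,272). In the top view the grey port is at (483,320) and the stand at (293,302). The grey coupler and grey port fit the description; I'll confirm with an enlarged crop.

```bash
python3 - <<'E'
from h import *
b=load('top');a=load('scene')
def cr(c,u,v,r): return cv2.resize(c['pixels'][v-r:v+r,u-r:u+r],(400,400),interpolation=cv2.INTER_CUBIC)
k=.64
t=np.hstack([cr(b,188,195,25),cr(b,309,206,25)])
cv2.imwrite('pics/crop.png',t)
P=pts(b)
for n,(u,v,r) in dict(stand=(188,195,24),port=(309,206,26)).items():
    Q=P[v-r:v+r,u-r:u+r]; q=Q.reshape(-1,3); 
    print(n,'\n',(Q[::3,::3,2]*1000).astype(int))
    for lo,hi in((.003,.02),(.02,.04),(.04,.08),(.08,.11),(.09,.105),(.105,.12),(.13,.16)):
        m=(q[:,2]>lo)&(q[:,2]<hi)
        if m.sum()>2: print(lo,hi,m.sum(),q[m].mean(0).round(4),cv2.minAreaRect(q[m][:,:2].astype(np.float32)*1000))
E
```

```text
stand 
 [[  4   4  -2  -6   0   1  -5  -2  -3   0  -1  -3  -1  -3   0   2]
 [ -3  -5  -2  -5  -5   0  -5   4  -7   4   0  -4  -5   1  -2   0]
 [  1  -2   0  -5  -2  -3  -3  -5   3  -5   6   3  -5   1   1   0]
 [ -7  -6   1  -6   2   0  54   7  12   6  13  11  -6  -3   0   7]
 [ -5  -2   1  -3   7  11  52  18   8  11  12  16   0   3   0   2]
 [ -3   0  -2   6   8   4  10  46 103  83  18  17   1   1   0   0]
 [  0   6   1  22  11  85  97 101  49  21   7  10  13  -4  -4   4]
 [ -2   0   0  12  11 150 149 143 107  14   9   9   7   1   1  -5]
 [  0  -3   0  -1  14 144 145 147 107  12   8  10  11  -2   1   2]
 [ -6   0  -6  -1  12 143 153 148  92   8   7  14   0  13   2   3]
 [ -1  -4  -3  -5  10   3  12  10  15   9  13   8  12   7   0  -1]
 [  0 -11  -4  -4   0  13   2  14   7   4  11   5   4  -5  -1  -3]
 [ -3   0   0  -4  -2  11  15  11   8   0  -4  -3   2  -3   4   1]
 [  5   8   4  -4  -2   9   3   2  -6  -1  -2   4   0   0   2   0]
 [  4  -3   4   0  -3   2   0   0  -3   0  -1  -3   0   0  -5   0]
 [ -1   1   0  -2  -1  -4  -3  -3  -8   0   0  -7  -5  -9  -3  -6]]
0.003 0.02 817 [0.5
[... 2443 characters left out ...]
04 561 [ 0.5383 -0.1578  0.0294] ((545.7774047851562, -161.2854461669922), (90.98502349853516, 129.87818908691406), 88.86621856689453)
0.04 0.08 403 [ 0.5548 -0.1595  0.0631] ((557.2178955078125, -160.28076171875), (89.80674743652344, 98.3635025024414), 87.40645599365234)
0.08 0.11 156 [ 0.546  -0.1601  0.0874] ((542.1327514648438, -160.19439697265625), (57.676815032958984, 48.43111801147461), 87.43421173095703)
0.09 0.105 38 [ 0.5313 -0.1603  0.0972] ((530.89697265625, -160.43101501464844), (22.388031005859375, 19.728731155395508), 50.395484924316406)
0.105 0.12 7 [ 0.5266 -0.1603  0.1089] ((527.0075073242188, -160.06582641601562), (6.104645729064941, 9.720650672912598), 1.4203946590423584)
```

View pics/crop.png

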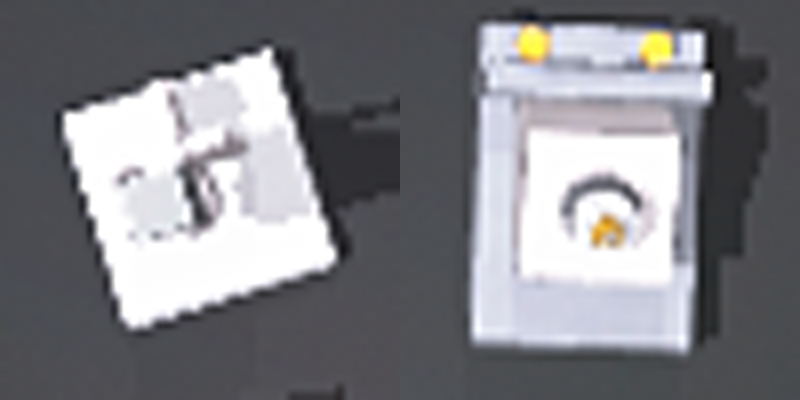

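The crop confirms it: on the left is the grey coupler at (155,205) hanging in front of the plate, which runs from about (115,180) to (245,140). On the right is the grey port with brass terminals at the top (+x) and the nipple tip at (605,235), leaning toward the robot. The purple, green and orange ones are decoys. I'll move over the coupler for a close look.

Call:
{"method": "drive_tool", "body": {"deltas": [0.75,-0.9,0.2,0,0,0.45,1,0.75,-0.9,0.2,0,0,0.45,1,0.75,-0.9,0.2,0,0,0.45,1,0.75,-0.9,0.2,0,0,0.45,1,0.75,-0.9,0.2,0,0,0.45,1,0.75,-0.9,0.2,0,0,0.45,1,0.75,-0.9,0.2,0,0,0.45,1,0.75,-0.9,0.2,0,0,0.45,1,0.75,-0.9,0.2,0,0,0.45,1,0.75,-0.9,0.2,0,0,0.45,1]}}

```text
time_s: 1.1
position: [0.5001, 0.257, 0.3044]
orientation: [[-0.95, -0.314, -0.001], [-0.314, 0.95, -0.0], [0.001, 0.0, -1.0]]
force: [0.7, 0.4, -0.3]
width: 0.0941
gripper_force: 0.0
```

Call:
{"method": "drive_tool", "body": {"deltas": [0.5,-0.8,0,0,0,0,1,0,0,0,0,0,0,1,0,0,0,0,0,0,1]}}

```text
time_s: 1.4
position: [0.5193, 0.2263, 0.3038]
orientation: [[-0.951, -0.31, -0.001], [-0.31, 0.951, 0.0], [0.001, 0.001, -1.0]]
force: [-1.1, 0.9, 0.5]
width: 0.0941
gripper_force: 0.0
```

```bash
cat >> h.py <<'E'
def wpose(c):
    T=np.eye(4);T[:3,:3]=c['state']['orientation'];T[:3,3]=c['state']['position']; return T@np.array(c['T_tool_cam'])
def wray(c,uv):
    uv=np.atleast_2d(np.array(uv,float)); d=(uv-[c['cx'],c['cy']])/[c['fx'],c['fy']]
    th=np.linalg.norm(d,axis=1,keepdims=True); s=np.sin(th)/np.maximum(th,1e-9)
    r=np.hstack([d[:,:1]*s,-d[:,1:]*s,-np.cos(th)]); T=wpose(c)
    return T[:3,3],r@T[:3,:3].T
def wplane(c,uv,z):
    o,r=wray(c,uv); return o+r*((z-o[2])/r[:,2:])
def wpix(c,X):
    T=np.linalg.inv(wpose(c)); p=np.atleast_2d(X)@T[:3,:3].T+T[:3,3]
    th=np.arctan2(np.hypot(p[:,0],p[:,1]),-p[:,2]); n=np.hypot(p[:,0],p[:,1])
    return np.stack([c['cx']+c['fx']*th*p[:,0]/n, c['cy']-c['fy']*th*p[:,1]/n],1)
E
python3 - <<'E'
from h import *
c=grab('wrist'); print(c['T_tool_cam'].round(3),c['fx'],c['cx'],c['cy'],c['state']['position'],c['state']['orientation'].round(3),c['state']['time_s'])
cv2.imwrite('pics/w1.png',cv2.resize(c['pixels'],(800,600)))
print(wpix(c,[[.561,.224,.15],[.527,-.16,.109]])*800/512)
E
```

```text
[[ 0.001  0.961  0.275  0.08 ]
 [ 1.    -0.001 -0.001 -0.001]
 [-0.     0.275 -0.961 -0.16 ]
 [ 0.     0.     0.     1.   ]] 297.3186396354542 255.18285210911418 186.95165722250874 [0.51929307 0.22627504 0.3038426 ] [[-0.951 -0.31  -0.001]
 [-0.31   0.951  0.   ]
 [ 0.001  0.001 -1.   ]] 1.4
[[378.34931368 330.49342974]
 [ 18.65785192 159.21778174]]
```

View pics/w1.png

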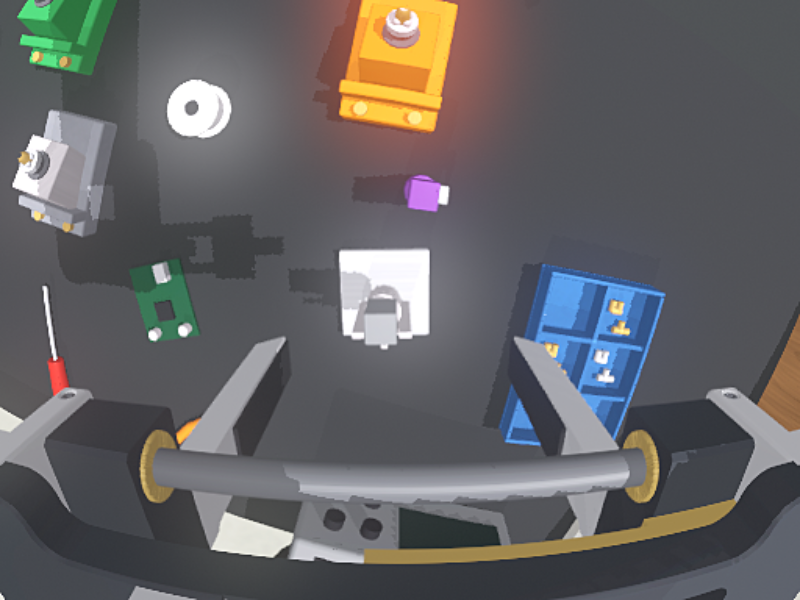

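The wrist view shows the grey coupler's grip top at about (380,328), with the plate and foot aligned to the image, so the stand's yaw is about 18°. The nipple tip is at about (25,158). I'll measure the grip top.

```bash
cat >> h.py <<'E'
def wpts(c):
    v,u=np.mgrid[:384,:512]; uv=np.stack([u.ravel(),v.ravel()],1)
    o,r=wray(c,uv); f=-wpose(c)[:3,2]; k=c['depth'].ravel()/(r@f)
    return (o+r*k[:,None]).reshape(384,512,3)
E
python3 - <<'E'
from h import *
c=load('wrist'); P=wpts(c)
R=slice(150,240),slice(205,285); Q=P[R]; g=cv2.cvtColor(c['pixels'],cv2.COLOR_BGR2GRAY)
def rect(m,z,nm):
    m=m.astype(np.uint8); n,l,st,ce=cv2.connectedComponentsWithStats(m); i=1+np.argmax(st[1:,4])
    v,u=np.nonzero(l==i); w=wplane(c,np.stack([u+205,v+150],1),z)
    r=cv2.minAreaRect((w[:,:2]*1000).astype(np.float32)); print(nm,len(u),w.mean(0).round(4),r,'pix',(u.mean()+205)/.64,(v.mean()+150)/.64)
rect((Q[...,2]>.142)&(Q[...,2]<.165),.15,'top')
rect((g[R]>200)&(Q[...,2]<.03),.01,'foot')
print(g[195:225:2,228:260:2]); print((Q[...,2]*1000).astype(int)[45:75:3,23:55:3])
E
```

```text
top 443 [0.558  0.2242 0.15  ] ((558.4205322265625, 224.6316375732422), (25.271116256713867, 23.93118667602539), 18.16636085510254) pix 379.8321106094808 326.742381489842
foot 2063 [0.5605 0.2257 0.01  ] ((572.0217895507812, 227.58062744140625), (90.013916015625, 89.77274322509766), 19.071086883544922) pix 385.77314590402324 281.31740790111485
[[212 169 170 186 131 133 134 135 136 135 136 136 130 247 182 174]
 [208 165 176 139 132 133 134 134 135 135 135 136 130 244 255 174]
 [255 167 168 124 128 129 128 129 129 130 130 130 125 243 255 173]
 [212 170 169 199 194 195 195 199 199 200 201 201 199 236 255 173]
 [171 170 173 215 209 210 210 212 211 211 212 212 209 228 197 173]
 [163 170 170 214 208 208 209 209 210 210 211 211 211 186 170 174]
 [167 169 169 214 207 208 208 209 210 210 210 211 212 150 174 174]
 [168 169 169 215 207 208 208 209 209 209 209 210 212 149 173 173]
 [164 165 164 214 208 208 208 208 209 209 209 210 210 179 163 165]
 [255 255 255 211 208 208 208 209 209 210 210 209 209 231 255 255]
 [255 255 255 210 207 208 208 208 208 209 209 209 212  90 255 255]
 [141 140 109 215 207 207 207 207 208 207 208 209 213 109  94  91]
 [102 102 102 221 215 215 217 215 207 207 212 219 221 120 110 110]
 [103 104 102 104 112 112 111 101 255 255 149 102 105 105 110 109]
 [102 102 103 103 104 104 105 100 156 177 113 107 108 108 108 108]]
[[ 11  27  98 125 125 125 125 126 126  99  29]
 [ 11  43 138 138 139 139 140 140 140  99  42]
 [ 54  56 147 148 147 148 148 148 147 100  55]
 [ 69  69 150 149 464 148 148 148 148  97  70]
 [ 82  82 148 148 148 150 147 148 148  83  84]
 [ 93  92 147 148 148 148 148 148 149  94  95]
 [102 102 149 148 148 149 148 148 149  94 101]
 [ -1  -1 148 148 149 149 149 149 148   0   0]
 [  0   0 148 149 148 149 150 148 149   1  -1]
 [  0   0   0   0  -1   0  51   0   0   0   0]]
```

Call:
{"method": "drive_tool", "body": {"deltas": [0.5,-0.02,0,0,0,0,1,0.49,-0.02,0,0,0,0,1,0,0,-1,0,0,0,1,0,0,-1,0,0,0,1,0,0,-1,0,0,0,1,0,0,-0.7,0,0,0,1,0,0,-0.4,0,0,0,1,0,0,-0.2,0,0,0,1,0,0,0,0,0,0,1,0,0,0,0,0,0,1]}}

```text
time_s: 2.45
position: [0.5599, 0.2256, 0.1342]
orientation: [[-0.95, -0.312, 0.003], [-0.312, 0.95, 0.001], [-0.003, -0.0, -1.0]]
force: [0.2, -0.3, -0.1]
width: 0.0939
gripper_force: 0.0
```

```bash
python3 - <<'E'
from h import *
c=grab('wrist'); cv2.imwrite('pics/w2.png',c['pixels'][120:384,100:412].repeat(2,0).repeat(2,1))
P=wpts(c); s=c['state']; print(s['position'],s['time_s'])
m=(P[...,2]>.144)&(P[...,2]<.156)&(np.hypot(P[...,0]-.559,P[...,1]-.2245)<.025)
v,u=np.nonzero(m); print(len(u),u.mean(),v.mean(),P[m].mean(0)); w=wplane(c,np.stack([u,v],1),.15); print(cv2.minAreaRect((w[:,:2]*1000).astype(np.float32)))
E
```

```text
[0.55993588 0.22563893 0.13415851] 2.45
1735 254.10028818443803 249.8593659942363 [0.55868783 0.22403234 0.14865769]
((558.146484375, 223.82261657714844), (25.739757537841797, 23.557954788208008), 18.292943954467773)
```

View pics/w2.png

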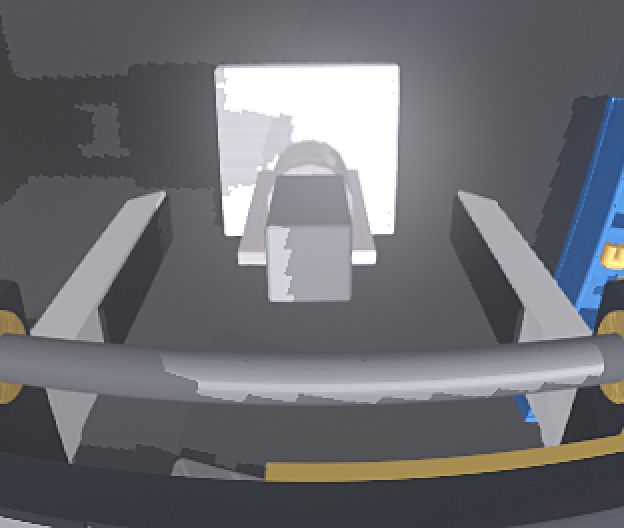

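The coupler's grip sits between the open fingers (crop pixels 268–350 across, fingers at 165 and 455). I'll make a small correction and close.

Call:
{"method": "drive_tool", "body": {"deltas": [-0.03,-0.04,-0.1,0,0,0,1,0,0,0,0,0,0,0,0,0,0,0,0,0,0,0,0,0,0,0,0,0,0,0,0,0,0,0,0,0,0,0,0,0,0,0,0,0,0,0,0,0,0], "squeeze": 15}}

```text
time_s: 3.2
position: [0.5578, 0.2235, 0.1284]
orientation: [[-0.95, -0.311, -0.0], [-0.311, 0.95, 0.0], [0.0, 0.0, -1.0]]
force: [-0.3, -0.1, 0.1]
width: 0.0495
gripper_force: 0.0
```

Call:
{"method": "drive_tool", "body": {"deltas": [0,0,0,0,0,0,0,0,0,0,0,0,0,0,0,0,0,0,0,0,0], "squeeze": 50}}

```text
time_s: 3.5
position: [0.5578, 0.2235, 0.1284]
orientation: [[-0.95, -0.311, -0.0], [-0.311, 0.95, 0.0], [0.0, 0.0, -1.0]]
force: [-1.2, 1.5, 0.8]
width: 0.0254
gripper_force: 0.9
```

Call:
{"method": "drive_tool", "body": {"deltas": [0,0,0,0,0,0,0,0,0,0,0,0,0,0,0,0,0,0,0,0,0,0,0,0,0,0,0,0]}}

```text
time_s: 3.9
position: [0.5577, 0.2235, 0.1285]
orientation: [[-0.95, -0.311, -0.0], [-0.311, 0.95, 0.0], [0.0, 0.0, -1.0]]
force: [0.1, 0.9, 0.5]
width: 0.0237
gripper_force: 49.8
```

Call:
{"method": "drive_tool", "body": {"deltas": [0,0,0.2,0,0,0,0,0,0,0.4,0,0,0,0,0,0,0.6,0,0,0,0,0,0,0.8,0,0,0,0,0,0,0.8,0,0,0,0,0,0,0.7,0,0,0,0,0,-0.8,0,0,0,-0.5,0,0,-1,0,0,0,-0.5,0,0,-1,0,0,0,-0.5,0,0,-1,0,0,0,-0.5,0]}}

```text
time_s: 4.9
position: [0.5573, 0.0701, 0.2698]
orientation: [[-0.999, -0.035, 0.0], [-0.035, 0.999, -0.0], [-0.0, -0.0, -1.0]]
force: [0.2, 0.3, -1.6]
width: 0.0239
gripper_force: 49.8
```

Call:
{"method": "drive_tool", "body": {"deltas": [-0.1,-1,0,0,0,-0.4,0,-0.1,-1,0,0,0,0,0,-0.1,-1,0,0,0,0,0,-0.1,-0.5,0,0,0,0,0,0,0,0,0,0,0,0,0,0,0,0,0,0,0,0,0,0,0,0,0,0]}}

```text
time_s: 5.6
position: [0.5418, -0.0675, 0.2689]
orientation: [[-1.0, 0.017, 0.0], [0.017, 1.0, 0.0], [-0.0, 0.0, -1.0]]
force: [0.8, 0.3, -1.9]
width: 0.0238
gripper_force: 49.8
```

```bash
python3 - <<'E'
from h import *
c=grab('wrist'); cv2.imwrite('pics/w3.png',cv2.resize(c['pixels'],(800,600)))
s=c['state']; print(s['position'],s['orientation'].round(3),s['force'],s['time_s'])
print(wpix(c,[[.527,-.16,.109],[.539,-.16,.075]])/.64)
E
```

```text
[ 0.54181013 -0.06751401  0.26888769] [[-1.     0.017  0.   ]
 [ 0.017  1.     0.   ]
 [-0.     0.    -1.   ]] [ 0.81325739  0.26706842 -1.89140015] 5.6
[[270.47967443 258.23190937]
 [282.82434868 264.16868321]]
```

View pics/w3.png

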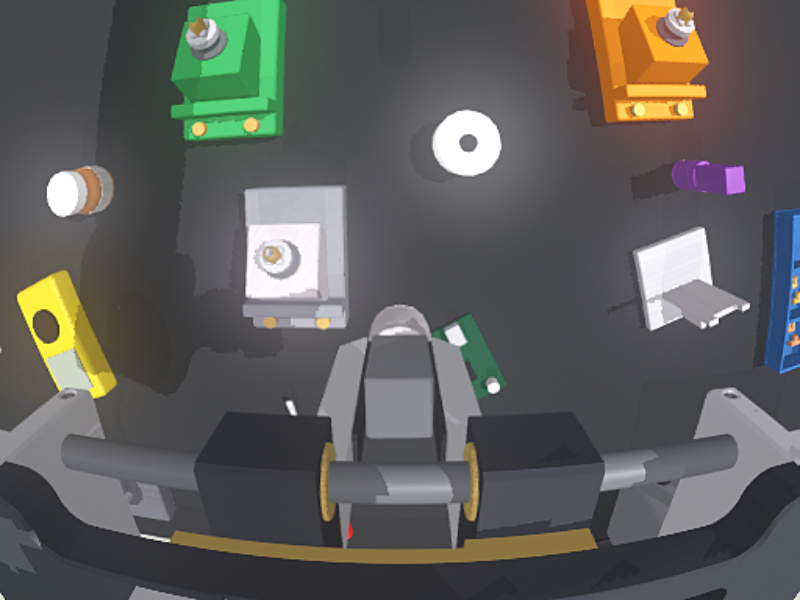

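The wrist view shows the coupler firmly held, axis straight, mouth end at about (400,320). The grey port's head is at 247–322 × 223–298 with the nipple tip at about (271,254). I'll measure the nipple's axis from the head face and the brass tip.

```bash
cat > m.py <<'E'
from h import *
def meas(c,tip0):
    P=wpts(c); X=P.reshape(-1,3); pn=np.array([-np.sin(.35),0,np.cos(.35)])
    foot=np.array(tip0)-.036*pn
    for _ in range(4):
        d=X-foot; h=d@pn; r=np.linalg.norm(d-h[:,None]*pn,axis=1)
        m=(abs(h)<.007)&(r>.0175)&(r<.027)
        Q=X[m]; q0=Q.mean(0); n=np.linalg.svd(Q-q0,full_matrices=False)[2][2]; n*=np.sign(n[2])
        pn=n
        # nipple shaft + catches: brass points high along the axis
        t=(h>.024)&(h<.038)&(r<.012); T=X[t]
        foot=np.array(tip0)-.036*pn
        foot=foot-((foot-q0)@pn)*pn
    hsv=cv2.cvtColor(c['pixels'],cv2.COLOR_BGR2HSV).reshape(-1,3)
    b=(hsv[:,0]>10)&(hsv[:,0]<30)&(hsv[:,1]>80)&(r<.02)&(h>.01)
    uv=np.stack(np.divmod(np.nonzero(b)[0],512)[::-1],1)
    print('plane n',pn.round(4),'lean',np.degrees(np.arccos(pn[2])),'n',m.sum(),'foot z on plane',foot.round(4))
    print('tip pts',t.sum(),T.mean(0).round(4),'h max',np.sort(h[t])[-5:].round(4))
    print('brass n',len(uv),uv.mean(0),'hull',uv.min(0),uv.max(0),'wrld@.104',wplane(c,uv.mean(0),.104).round(4), 'pts',X[b].mean(0).round(4))
    f=(abs(X[:,2]-.03)<.003)&(np.hypot(X[:,0]-.545,X[:,1]+.16)<.1)
    print('footrect',cv2.minAreaRect((X[f][:,:2]*1000).astype(np.float32)))
    return pn
if __name__=='__main__':
    c=load('wrist'); meas(c,[.527,-.160,.109])
    P=wpts(c); print((P[155:178:2,160:190:2,2]*1000).astype(int)); print(cv2.cvtColor(c['pixels'],cv2.COLOR_BGR2HSV)[155:178:2,160:190:2,1])
E
python3 m.py
```

```text
plane n [-0.34    0.0064  0.9404] lean 19.883211303590834 n 713 foot z on plane [ 0.5387 -0.1602  0.0765]
tip pts 116 [ 0.5251 -0.1598  0.1035] h max [0.0355 0.0355 0.0356 0.036  0.0367]
brass n 48 [174.95833333 163.20833333] hull [170 158] [179 167] wrld@.104 [[ 0.5257 -0.159   0.104 ]] pts [ 0.5252 -0.1583  0.1065]
footrect ((544.67236328125, -161.08258056640625), (89.76184844970703, 129.75328063964844), 89.24686431884766)
[[ 69  71  71  68  70  89  90  91  90  89  91  90  72  73  69]
 [ 70  71  70  69  70  90 102 102  91  94  94  90  90  75  74]
 [ 71  72  72  71  91 105  97 106 104  96  97  91  91  74  75]
 [ 72  73  72  73  92  97  97  96 107 104  94  92  92  91  76]
 [ 74  72  74  94 105  91  92 109 105 103  93  94  94  93  76]
 [ 73  74  73  94  94 108 109 108 106 102  97  94  93  95  76]
 [ 75  75  75  76  95 100 105 105 104 100  99  95  96  91  79]
 [ 75  76  76  76  96  97 101  95  96  99  96  96  94  88  81]
 [ 77  78  78  76  96  96  98  96  98  97  96  97  93  79  79]
 [ 78  78  79  76  78  81  97  98  97  98  96  93  81  81  80]
 [ 78  79  78  78  79  77  82  82  92  93  82  79  83  80  78]
 [ 80  80  79  79  79  79  80  82  82  83  84  82  82  80  79]]
[[  5   6   6   3   8   8   8   7   8   7   7   9  16   8   1]
 [  3   6   6   9   8  10   7   7   7   9   8   7  10  15  14]
 [  6   7   7   9   9  44   7 109  97   5  10   8   6  12  13]
 [  6   1   8   8   8   9  13  19  97  94  13   7   7   9  13]
 [  6   7   8   9   7  31  27  80  94  92  57   8   7   9  17]
 [  4   9   7   7  12  90 102  99  94  92  15   5   4   8  16]
 [  6   0   8   8   7  15  58  96  72   0   7   7   3   9  15]
 [  5   3   6   8   5   9  10  14   9   9   8   6   5  10  17]
 [  6   6   7   9   7   7   7   7   7   7   7   7  11  16  17]
 [  6   7   6   1   7  11   6   8   8   6   8  11  16  14  16]
 [  7   6   6   7   4   0  14  14  13  13  13  14  15  14   8]
 [  6   7   6   7   6   6   0  10  13  15  15  14  11   0   4]]
```

Call:
{"method": "drive_tool", "body": {"deltas": [-0.35,-0.57,0,-0.01,-0.626,0,0,-0.35,-0.57,0,-0.01,-0.626,0,0,-0.35,-0.57,-0.3,-0.01,-0.626,0,0,-0.34,-0.58,-0.43,-0.014,-0.628,0,0,0,0,-0.5,0,0,0,0,0,0,0,0,0,0,0,0,0,0,0,0,0,0,0,0,0,0,0,0,0]}}

```text
time_s: 6.45
position: [0.4874, -0.1598, 0.2209]
orientation: [[-0.939, 0.016, 0.344], [0.015, 1.0, -0.007], [-0.344, -0.001, -0.939]]
force: [-1.0, -0.3, -1.4]
width: 0.0235
gripper_force: 49.8
```

```bash
cat > m2.py <<'E'
from h import *
from m import meas
c=grab('wrist'); s=c['state']; print(s['position'].round(4),s['orientation'].round(4).tolist(),s['force'].round(1),s['time_s'])
pn=meas(c,[.5263,-.160,.1093])
n=np.array([-np.sin(.35),np.sin(.35)*.018,np.cos(.35)]); n/=np.linalg.norm(n)
foot=np.array([.5387,-.16,.0755]); X=wpts(c).reshape(-1,3)
ex=np.cross([0,1,0],n); ex/=np.linalg.norm(ex); ey=np.cross(n,ex)
d=X-foot; a=np.stack([d@ex,d@ey],1)*1000; h=d@n*1000
for lo,hi,rr in((18,22,18),(24,28,10),(28,32,10),(32,38,10)):
    k=(h>lo)&(h<hi)&(np.hypot(*a.T)<rr); print(lo,k.sum(),a[k].mean(0).round(2),cv2.minEnclosingCircle(a[k].astype(np.float32)),a[k].min(0).round(1),a[k].max(0).round(1))
# coupler: points round the tool axis, in tool frame
R=s['orientation']; q=(X-s['position'])@R*1000; b=(np.hypot(q[:,0],q[:,1])<22)&(q[:,2]>24)&(q[:,2]<75)
print('coupler'); 
for z in range(30,75,6):
    k=b&(abs(q[:,2]-z)<3)
    if k.sum()>5: print(z,k.sum(),q[k].min(0).round(1),q[k].max(0).round(1))
print('tcp in nipple frame',((s['position']-foot)@np.stack([ex,ey,n],1)*1000).round(2),'toolz.n dev deg',np.degrees(np.cross(-R[:,2],n)).round(2))
E
python3 m2.py; python3 -c "
from h import *
c=load('wrist'); cv2.imwrite('pics/w4.png',cv2.resize(c['pixels'][100:340,140:400],None,fx=2.3,fy=2.3))"
```

```text
[ 0.4874 -0.1598  0.2209] [[-0.9387, 0.0165, 0.3444], [0.0151, 0.9999, -0.0065], [-0.3444, -0.0009, -0.9388]] [-1.  -0.3 -1.4] 6.45
plane n [-0.331   0.0069  0.9436] lean 19.33271888412464 n 1006 foot z on plane [ 0.5379 -0.1602  0.0763]
tip pts 134 [ 0.5226 -0.1608  0.1028] h max [0.0359 0.0359 0.0361 0.0363 0.0364]
brass n 340 [258.12647059 328.39705882] hull [214 173] [298 360] wrld@.104 [[ 0.836  -0.1605  0.104 ]] pts [ 0.448  -0.1587  0.2819]
footrect ((529.2706298828125, -161.13955688476562), (90.4938735961914, 100.55037689208984), 89.20730590820312)
18 284 [-5.64 -0.98] ((-4.567145824432373, -0.9747865796089172), 12.988518714904785) [-17.2 -13.3] [ 7.5 11.2]
24 46 [-2.35 -0.26] ((-2.9634742736816406, -0.6195447444915771), 7.7882208824157715) [-9.5 -7.2] [2.4 6. ]
28 8 [-8.1  0.2] ((-5.6434149742126465, -0.5664925575256348), 5.71537446975708) [-9.9 -6. ] [-3.7  4.8]
32 73 [-5.21 -0.97] ((-4.45591926574707, -0.9422695636749268), 5.78482723236084) [-9.4 -6. ] [1.  4.8]
coupler
30 173 [  2.8 -12.9  27.1] [10.3 12.7 33. ]
36 74 [  0.  -13.2  33. ] [10.2 14.  38.9]
42 98 [ -2.2 -14.2  39. ] [ 9.7 15.1 44.9]
48 77 [ -2.9 -14.8  45. ] [ 9.4 14.7 51. ]
54 80 [ -2.2 -14.3  51. ] [ 9.1 14.9 57. ]
60 67 [ -3.9 -14.8  57.1] [ 8.5 15.4 62.9]
66 53 [ -3.4 -14.2  63. ] [ 8.1 15.1 68.7]
tcp in nipple frame [  1.64  -0.73 154.18] toolz.n dev deg [0.02 0.09 0.01]
```

View pics/w4.png

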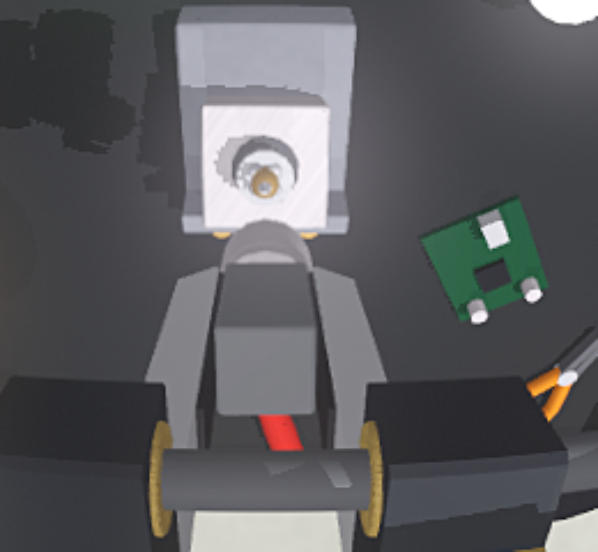

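```bash
python3 - <<'E'
from h import *
c=load('wrist'); s=c['state']; R=s['orientation'];p=s['position']
P=wpts(c); q=(P-p)@R*1000
print('col 255 profile: row, tool xyz')
for v in range(150,285,4): print(v,q[v,255].round(1),c['pixels'][v,255])
for t in ([15,0,68.5],[15,0,27],[12,0,27],[12,0,-22],[-12,0,-22]): print(t,wpix(c,p+R@(np.array(t)/1000)))
n=np.array([-np.sin(.35),np.sin(.35)*.018,np.cos(.35)]);foot=np.array([.5387,-.16,.0755])
print('pred tip',wpix(c,foot+.036*n),'foot',wpix(c,foot),'collar c',wpix(c,foot+.02*n))
E
```

```text
col 255 profile: row, tool xyz
150 [ 30.7  -0.4 153. ] [240 234 240]
154 [ 26.3  -0.4 153.5] [237 231 237]
158 [ 22.2  -0.4 152.1] [227 219 226]
162 [ 18.3  -0.4 150.2] [127 119 122]
166 [ 17.7  -0.4 132.2] [231 223 225]
170 [ 13.   -0.4 134.7] [244 236 237]
174 [ 12.1  -0.4 121. ] [106 127 149]
178 [  5.2  -0.4 132.3] [136 165 188]
182 [  0.5  -0.4 134.2] [180 171 172]
186 [ -3.7  -0.4 134. ] [213 208 214]
190 [-13.9  -0.4 154.1] [244 237 243]
194 [-18.3  -0.4 153.3] [233 226 233]
198 [ 8.7 -0.4 56.4] [144 137 144]
202 [ 9.3 -0.4 45.3] [146 139 145]
206 [10.2 -0.4 34.2] [144 139 143]
210 [ 8.9 -0.4 29.7] [191 185 191]
214 [ 6.8 -0.4 27.4] [137 130 134]
218 [ 7.  -0.4 19.7] [106 100 102]
222 [ 7.4 -0.4 12. ] [104  98 100]
226 [ 7.9 -0.4  4.5] [102  97  99]
230 [ 8.5 -0.4 -2.6] [101  96  97]
234 [ 8.7 -0.4 -8.5] [98 95 94]
238 [  8.7  -0.4 -13.8] [97 93 93]
242 [  8.9  -0.4 -19. ] [114 109 109]
246 [  7.2  -0.4 -20.4] [135 129 130]
250 [  4.4  -0.4 -19.6] [135 128 128]
254 [  2.3  -0.4 -20.3] [134 127 128]
258 [  0.2  -0.4 -21. ] [135 128 127]
262 [ -3.1  -0.4 -19.4] [132 127 126]
266 [ -5.1  -0.4 -20.5] [133 128 127]
270 [ -8.   -0.4 -20. ] [132 127 126]
274 [ -9.8  -0.4 -21.2] [132 127 126]
278 [-12.3  -0.4 -21.6] [134 129 125]
282 [-231.5   -0.3  296. ] [ 54  60 223]
[15, 0, 68.5] [[255.51164178 185.82940218]]
[15, 0, 27] [[255.62240459 202.76585646]]
[12, 0, 27] [[255.61823779 207.00618435]]
[12, 0, -22] [[255.81709255 239.23046286]]
[-12, 0, -22] [[255.75723007 278.04753187]]
pred tip [[256.16954312 184.98710932]] foot [[256.05014497 176.04963915]] collar c [[256.11318209 180.76254699]]
```

The crop shows the coupler's mouth end at about (265,222) and the nipple tip at (264,182). The depth profile of the grip and body says the coupler pitches about 3° in the pads (its hanging tilt), with the mouth offset about 7 mm. I'll correct the tilt, go to about 12 mm above the tip and re-measure there, where camera bias cancels.

Call:
{"method": "drive_tool", "body": {"deltas": [-0.2,-0.01,-0.08,0,0.4,0,0,0.1,0,-0.3,0,0,0,0,0.1,0,-0.29,0,0,0,0,0.11,0,-0.29,0,0,0,0,0,0,0,0,0,0,0,0,0,0,0,0,0,0,0,0,0,0,0,0,0]}}

```text
time_s: 7.2
position: [0.4908, -0.1607, 0.1811]
orientation: [[-0.957, 0.018, 0.29], [0.017, 1.0, -0.006], [-0.29, -0.001, -0.957]]
force: [0.5, 0.9, -2.5]
width: 0.0241
gripper_force: 49.8
```

```bash
cat > m3.py <<'E'
from h import *
c=grab('wrist'); s=c['state']; R=s['orientation'];p=s['position']; print(p.round(4),R.round(3).tolist(),s['force'].round(1),s['time_s'])
q=(wpts(c)-p)@R*1000
for v in range(140,284,3): print(v,q[v,255].round(1),c['pixels'][v,255],end='; ' if v%2 else '\n')
cv2.imwrite('pics/w5.png',cv2.resize(c['pixels'][130:290,180:340],None,fx=3.7,fy=3.7))
E
python3 m3.py
```

```text
[ 0.4908 -0.1607  0.1811] [[-0.957, 0.018, 0.29], [0.017, 1.0, -0.006], [-0.29, -0.001, -0.957]] [ 0.5  0.9 -2.5] 7.2
140 [ 42.6  -0.4 144. ] [184 173 171]
143 [ 39.1  -0.4 146.4] [185 174 173]; 146 [ 36.   -0.4 146.3] [187 175 175]
149 [ 32.7  -0.4 147. ] [188 176 176]; 152 [ 29.2  -0.4 149.2] [188 176 176]
155 [ 26.   -0.4 149.2] [187 176 175]; 158 [ 22.4  -0.4 151.4] [178 167 166]
161 [ 19.   -0.4 151.7] [143 134 134]; 164 [ 17.8  -0.4 141.6] [144 138 143]
167 [ 18.9  -0.4 121.6] [142 135 140]; 170 [ 17.3  -0.4 115.8] [243 237 242]
173 [ 14.3  -0.4 116. ] [244 237 243]; 176 [ 11.4  -0.4 115.8] [245 238 244]
179 [  8.9  -0.4 114.2] [240 234 239]; 182 [  5.5  -0.4 115.5] [227 220 226]
185 [  3.4  -0.4 112.6] [153 143 144]; 188 [  0.6  -0.4 111.8] [116 108 111]
191 [ 2.7 -0.4 95. ] [184 176 178]; 194 [ 0.3 -0.4 93.7] [235 227 229]
197 [ 8.5 -0.4 59.4] [141 135 140]; 200 [ 9.  -0.4 50.8] [144 138 143]
203 [ 9.2 -0.4 43.3] [144 137 142]; 206 [ 9.6 -0.4 35.7] [146 140 145]
209 [ 9.3 -0.4 30.3] [180 173 178]; 212 [ 7.6 -0.4 29.1] [193 187 192]
215 [ 7.  -0.4 25.1] [100  95  95]; 218 [ 7.1 -0.4 19.4] [106 101 102]
221 [ 7.7 -0.4 13. ] [106 101 102]; 224 [ 8.4 -0.4  6.4] [105  99 100]
227 [ 8.1 -0.4  2.7] [104  98  99]; 230 [ 8.5 -0.4 -2.7] [102  97  97]
233 [ 9.1 -0.4 -8. ] [101  96  96]; 236 [  8.7  -0.4 -11.2] [100  97  96]
239 [  9.2  -0.4 -16. ] [100  96  94]; 242 [  8.6  -0.4 -18.5] [118 113 111]
245 [  7.5  -0.4 -19.9] [139 134 134]; 248 [  6.2  -0.4 -20.8] [138 131 131]
251 [  3.9  -0.4 -19.9] [138 131 131]; 254 [  1.7  -0.4 -19.2] [139 131 131]
257 [  0.6  -0.4 -20.5] [138 131 130]; 260 [ -1.6  -0.4 -19.9] [139 133 130]
263 [ -3.2  -0.4 -20.4] [137 132 130]; 266 [ -4.8  -0.4 -21. ] [137 132 130]
269 [ -6.8  -0.4 -20.9] [136 131 130]; 272 [ -8.6  -0.4 -21.1] [136 132 130]
275 [-10.9  -0.4 -20.6] [137 132 131]; 278 [-12.7  -0.4 -20.9] [137 133 131]
281 [-198.2   -0.3  250.2] [71 68 66];
```

View pics/w5.png

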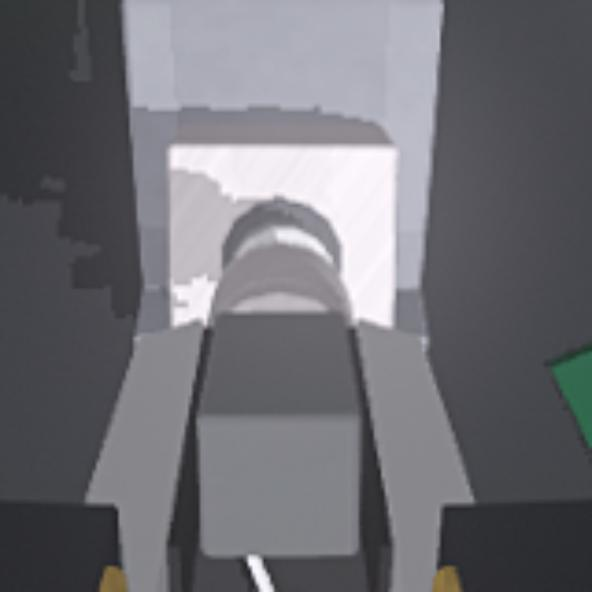

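```bash
cat > m4.py <<'E'
from h import *
from scipy.optimize import least_squares
import sys
sl=float(sys.argv[1]) if len(sys.argv)>1 else .056
c=load('wrist'); s=c['state']; R=s['orientation'];p=s['position']
q=((wpts(c)-p)@R*1000).reshape(-1,3)
A=np.array([[1,0,sl],[0,1,0],[-sl,0,1]])/np.hypot(1,sl); k=q@A.T
def fit(m,r,nm):
    x=k[m]; f=lambda v:np.hypot(x[:,0]-v[0],x[:,1]-v[1])-r
    o=least_squares(f,[-5,0],loss='soft_l1',f_scale=.7); print(nm,m.sum(),o.x.round(2),'rms',np.sqrt((f(o.x)**2).mean()).round(2),'z',x[:,2].min().round(1),x[:,2].max().round(1)); return o.x
near=(abs(k[:,1])<14)&(k[:,0]<22)
b=fit(near&(k[:,2]>33)&(k[:,2]<64)&(k[:,0]>-5),15.5,'body')
for lo,hi in((33,48),(48,64)): fit(near&(k[:,2]>lo)&(k[:,2]<hi)&(k[:,0]>-5),15.5,'body part')
f=near&(k[:,2]>105)&(k[:,2]<122)&(abs(k[:,0]-12)<6); Q=k[f]; face=np.median(Q[:,2]); 
co=np.polyfit(Q[:,0],Q[:,2],1); print('face',face,'slope',co)
m=near&(k[:,2]>face-19)&(k[:,2]<face-3)&(abs(k[:,1])<13)
x=k[m]; print('collar pts',m.sum(),x.min(0).round(1),x.max(0).round(1))
yb=np.round(x[:,1]/1.5); e=[x[yb==i][np.argmax(x[yb==i][:,0])] for i in np.unique(yb) if (yb==i).sum()>2]
mm=np.zeros(len(k),bool); 
e=np.array(e); print(e.round(1).tolist())
m2=m&(k[:,2]>face-17)&(k[:,2]<face-4)
cc=fit(m2,13,'collar side')
E
python3 m4.py
```

```text
body 390 [-3.89  0.09] rms 0.21 z 33.0 64.0
body part 209 [-3.92  0.02] rms 0.22 z 33.0 47.8
body part 181 [-3.86  0.16] rms 0.18 z 48.0 64.0
face 114.5007067807815 slope [  0.22449662 111.30097521]
collar pts 109 [ -1.9 -12.8  95.5] [ 10.9  13.  111.5]
[[4.0, -11.8, 111.4], [7.1, -9.9, 110.5], [6.0, -8.9, 111.0], [8.1, -7.0, 110.6], [9.8, -6.1, 111.4], [9.9, -4.2, 111.1], [10.9, -3.2, 111.2], [8.5, -2.2, 96.7], [10.8, 0.5, 111.2], [10.0, 2.4, 110.4], [7.9, 4.3, 111.5], [9.9, 5.3, 111.3], [8.1, 7.2, 110.6], [7.9, 9.1, 111.3], [6.2, 11.0, 110.3], [2.0, 11.4, 96.3], [5.1, 12.9, 110.9]]
collar side 30 [-4.76  0.54] rms 0.7 z 97.8 110.5
```

The coupler's axis and the collar agree to within about 1 mm (body centre x −3.9, collar −4.8), and the coupler's axis now leans 20.06°, matching the nipple. The picture shows the mouth rim centred over the collar (both at column ~281). The gap to the tip is about 10 mm, so I'll advance along the nipple.

Call:
{"method": "drive_tool", "body": {"deltas": [0.055,0,-0.12,0,0,0,0,0.045,0,-0.12,0,0,0,0,0.043,-0.002,-0.118,0,0,0,0,0.043,-0.002,-0.118,0,0,0,0,0,0,0,0,0,0,0,0,0,0,0,0,0,0]}}

```text
time_s: 7.85
position: [0.4983, -0.1607, 0.162]
orientation: [[-0.957, 0.018, 0.29], [0.017, 1.0, -0.006], [-0.29, -0.001, -0.957]]
force: [0.6, 0.3, -0.8]
width: 0.024
gripper_force: 49.8
```

```bash
python3 m3.py | head -1; python3 m4.py
```

```text
[ 0.4983 -0.1607  0.162 ] [[-0.957, 0.018, 0.29], [0.017, 1.0, -0.006], [-0.29, -0.001, -0.957]] [ 0.6  0.3 -0.8] 7.85
body 389 [-3.9   0.12] rms 0.22 z 33.1 63.8
body part 204 [-3.92  0.09] rms 0.22 z 33.1 47.6
body part 185 [-3.88  0.15] rms 0.21 z 48.0 63.8
  return _methods._mean(a, axis=axis, dtype=dtype,
  ret = ret.dtype.type(ret / rcount)
Traceback (most recent call last):
  File "m4.py", line 15, in <module>
    co=np.polyfit(Q[:,0],Q[:,2],1); print('face',face,'slope',co)
TypeError: expected non-empty vector for x
```

There's no contact force with the nipple 10 mm into the throat, so it's well centred. Pressing on in small steps.

Call:
{"method": "drive_tool", "body": {"deltas": [0.017,0,-0.047,0,0,0,0,0.017,0,-0.047,0,0,0,0,0,0,0,0,0,0,0]}}

```text
time_s: 8.2
position: [0.4998, -0.1609, 0.1587]
orientation: [[-0.957, 0.019, 0.291], [0.017, 1.0, -0.007], [-0.291, -0.001, -0.957]]
force: [1.0, 0.6, -1.2]
width: 0.0236
gripper_force: 49.8
```

Call:
{"method": "drive_tool", "body": {"deltas": [0.017,0,-0.047,0,0,0,0,0.017,0,-0.047,0,0,0,0,0,0,0,0,0,0,0]}}

```text
time_s: 8.5
position: [0.501, -0.1608, 0.1542]
orientation: [[-0.957, 0.019, 0.291], [0.018, 1.0, -0.006], [-0.291, -0.001, -0.957]]
force: [0.7, -0.6, 0.9]
width: 0.0235
gripper_force: 49.8
```

Call:
{"method": "drive_tool", "body": {"deltas": [0.017,0,-0.047,0,0,0,0,0.017,0,-0.047,0,0,0,0,0,0,0,0,0,0,0]}}

```text
time_s: 8.8
position: [0.5024, -0.1609, 0.151]
orientation: [[-0.957, 0.018, 0.29], [0.017, 1.0, -0.006], [-0.29, -0.001, -0.957]]
force: [-3.0, 0.7, 5.9]
width: 0.0237
gripper_force: 49.8
```

Call:
{"method": "drive_tool", "body": {"deltas": [0.017,0,-0.047,0,0,0,0,0,0,0,0,0,0,0,0,0,0,0,0,0,0]}}

```text
time_s: 9.1
position: [0.503, -0.1609, 0.1494]
orientation: [[-0.957, 0.018, 0.29], [0.017, 1.0, -0.006], [-0.29, -0.001, -0.957]]
force: [-3.8, 0.3, 7.6]
width: 0.0234
gripper_force: 49.8
```

```bash
python3 m3.py | head -1; python3 m4.py 2>&1| head -3; python3 - <<'E'
from h import *
c=load('wrist');cv2.imwrite('pics/w6.png',cv2.resize(c['pixels'][150:270,195:315],None,fx=5,fy=5,interpolation=cv2.INTER_CUBIC))
E
```

```text
[ 0.503  -0.1609  0.1494] [[-0.957, 0.018, 0.29], [0.017, 1.0, -0.006], [-0.29, -0.001, -0.957]] [-3.8  0.3  7.6] 9.1
  return _methods._mean(a, axis=axis, dtype=dtype,
```

View pics/w6.png

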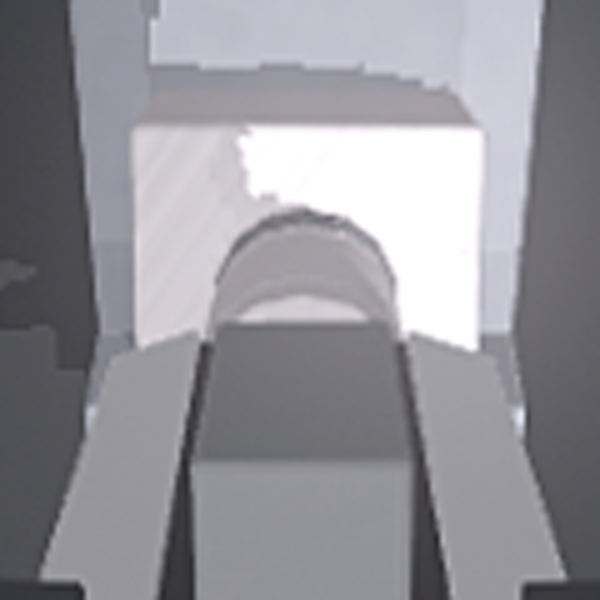

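```bash
python3 - <<'E'
from h import *
c=load('wrist'); s=c['state']; R=s['orientation'];p=s['position']; sl=.056
q=((wpts(c)-p)@R*1000); A=np.array([[1,0,sl],[0,1,0],[-sl,0,1]])/np.hypot(1,sl); k=q@A.T
for nm,(r0,r1,c0,c1) in dict(L=(178,214,224,234),R=(178,214,280,289),T=(177,188,226,288)).items():
    K=k[r0:r1,c0:c1].reshape(-1,3); print(nm,np.median(K,0).round(2),K[:,2].std().round(2), np.polyfit(K[:,0],K[:,2],1).round(3))
for col in (250,256,262):
  for v in range(188,214,2): print(col,v,k[v,col].round(1),c['pixels'][v,col])
# mouth from force pose
n=np.array([-.3428,.006,.9394]); m=p+R@(np.array([-7.6,.1,68.5])/1000); print('mouth',m.round(4),'h',(m[2]-.075)/.9394*1000,'axis pt at h',np.array([.5387,-.16,.075])+n*(m[2]-.075)/.9394)
E
```

```text
L [  7.35 -22.96  80.78] 18.23 [-0.812 85.563]
R [ 7.61 24.32 80.64] 13.61 [-0.494 83.646]
T [19.17  0.85 80.7 ] 16.23 [ -2.914 136.153]
250 188 [14.1 -4.6 80.2] [247 239 246]
250 190 [12.4 -4.6 80.1] [221 213 219]
250 192 [  70.4   -0.5 -164.3] [189 182 188]
250 194 [ 9.7 -4.6 76.9] [131 123 125]
250 196 [10.5 -4.4 67. ] [161 154 159]
250 198 [10.6 -4.3 60.4] [162 155 160]
250 200 [10.9 -4.2 53.6] [163 155 161]
250 202 [10.8 -4.1 48. ] [162 156 161]
250 204 [11.2 -4.  41.6] [164 156 162]
250 206 [10.8 -3.9 37.7] [167 161 167]
250 208 [11.  -3.9 32.1] [159 153 158]
250 210 [10.3 -3.8 29.8] [194 188 193]
250 212 [ 9.3 -3.8 28.4] [209 203 208]
256 188 [14.1  0.4 80.3] [255 255 255]
256 190 [12.2  0.4 81. ] [255 247 255]
256 192 [11.4  0.4 77.1] [124 116 119]
256 194 [ 9.6  0.4 77.3] [141 134 136]
256 196 [12.1  0.4 61. ] [170 163 169]
256 198 [11.8  0.4 55.9] [163 157 162]
256 200 [12.   0.3 49.5] [164 157 163]
256 202 [11.9  0.3 44.4] [165 158 164]
256 204 [11.6  0.3 40.2] [164 158 163]
256 206 [11.5  0.3 35.3] [165 158 163]
256 208 [11.9  0.3 29.2] [160 154 159]
256 210 [10.3  0.3 29.7] [211 205 210]
256 212 [ 8.9  0.3 29.8] [211 205 210]
262 188 [14.   5.5 80.7] [255 255 255]
262 190 [12.4  5.5 80.1] [255 255 255]
262 192 [10.7  5.5 79.8] [242 235 241]
262 194 [ 9.4  5.5 78.2] [165 158 158]
262 196 [10.1  5.2 68.5] [181 174 179]
262 198 [10.7  5.  60. ] [165 157 163]
262 200 [10.7  4.9 54.4] [167 161 166]
262 202 [10.9  4.8 47.8] [164 157 163]
262 204 [11.1  4.6 41.7] [166 158 164]
262 206 [10.7  4.5 38. ] [169 163 168]
262 208 [10.9  4.4 32.6] [162 155 161]
262 210 [10.1  4.4 30.4] [188 182 187]
262 212 [ 9.2  4.3 28.6] [214 208 214]
mouth [ 0.5301 -0.1614  0.086 ] h 11.716440492229413 axis pt at h [ 0.5346836  -0.1599297   0.08600642]
```

Two independent estimates put the mouth about 11.5 mm from the foot (head face 80.6 − mouth 69, and kinematics 11.7). The axial force of about 10 N fits the collar at ~0.0085 with the catches snapped, since unsnapped they would add 8 N. The picture shows the mouth seated evenly, with only a thin collar band left at (305,220). I'll ease back about 0.4 mm to centre within the band and check that it holds.

Call:
{"method": "drive_tool", "body": {"deltas": [-0.0035,0,0.0094,0,0,0,0,0,0,0,0,0,0,0,0,0,0,0,0,0,0,0,0,0,0,0,0,0,0,0,0,0,0,0,0,0,0,0,0,0,0,0]}}

```text
time_s: 9.75
position: [0.5028, -0.1609, 0.1497]
orientation: [[-0.957, 0.018, 0.29], [0.017, 1.0, -0.006], [-0.29, -0.001, -0.957]]
force: [-2.9, 1.1, 6.5]
width: 0.0237
gripper_force: 49.8
```

Call:
{"method": "drive_tool", "body": {"deltas": [0,0,0,0,0,0,0,0,0,0,0,0,0,0,0,0,0,0,0,0,0,0,0,0,0,0,0,0]}}

```text
time_s: 10.15
position: [0.5028, -0.1609, 0.1497]
orientation: [[-0.957, 0.018, 0.29], [0.017, 1.0, -0.006], [-0.29, -0.001, -0.957]]
force: [-3.7, 1.4, 7.2]
width: 0.0235
gripper_force: 49.8
```

```bash
python3 -c "
from workcell import ctrl
print(ctrl.sign_off())"
```

```text
the job is handed in; nothing more can be done
None
```

I lifted the grey coupler off its stand, pressed it onto the grey port's nipple, and handed the job in at about 10 s of robot time with it still gripped and pressed; force and position readings put it past the catches with the collar about 8 mm down, and I moved nothing else on the bench.

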